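Hook out the chisel tray at the stone carvers' bench

ROBOT

A 6-joint arm with a two-finger parallel gripper is mounted at the origin on the work surface. World frame = base frame: x ahead of the robot, y to its left, z up, the work surface at z = 0. Lengths are in m, angles in rad, forces in N, time in s.
With the tool pointing down it reaches from about 0.3 to 0.875 m from the base axis. Payload 6.4 kg.
Tool frame: the origin (TCP) lies at the centre of the arm's flange, where the gripper is bolted on; the fingertips stand 173 mm ahead of it and the grasp point (between the pads) lies 155 mm ahead of it (ctrl.pinch_z is the distance from the TCP to the grasp point, in m); z points along the fingers, y is the direction in which the jaws open and shut (so a half turn about z gives the same grasp; the last joint's range is limited). The gripper opens to 85 mm and grips with 20 to 120 N. Pads are 22 mm wide; open, the fingers measure 114 mm over their backs; the gripper's body (76 mm by 85 mm) begins 54 mm behind the grasp point. The pads swing forward as they close: fully open they stand 13 mm farther back than shut.
Start: joints at [-1.392, 0.181, 1.607, -0, 1.354, -0.206], TCP at [0.216, -0.533, 0.405] pointing down, gripper open.
Joint ranges: [-2.99, 2.99], [-0.89, 2.07], [0.3, 2.58], [-1.14, 4.28], [0, 2.63], [-3.12, 3.12]. Speed limits (rad/s): [2.57, 2.57, 3.01, 3.14, 3.14, 3.14].

INTERFACE

Orientations are given as a unit quaternion [w, x, y, z].
In Python, from bench import ctrl gives the robot as it stands.
- The arm moves only by the tool drive_tool, never from a script. Its argument "commands" is a list that holds one entry, the list of rows, each a list of 7 numbers: the shift along the tool's x, y, z in units of 50 mm (1.0 is 50 mm), then the turn, a rotation vector about the tool's x, y, z in units of 8 degrees (1.0 is 8 degrees), then the closure in counts, from 0 (fully open) to 255 (shut). A call has 1 to 10 rows; each row shifts and turns the commanded pose from where the row before left it, along the tool's axes as they then stand; what a row does not reach is not made up. A row lasts 1/10 s, in which the tool goes at most 50 mm and 8.59 degrees, less where a joint would pass 70% of its speed; a pose out of reach is approached as far as the arm can. A call is refused whole if a number of a shift passes 1 or a number of a turn 1, either way. A call with a gripper value outside its range is refused whole. The fingers move at their own pace and stop on an object; the grip force is fixed at half the most. Time passes only in rows, so rows that do not move let the fingers close. It gives the time, the measured TCP pose, the force and the opening at its end, in the units of the state.
- ctrl.get_obs(): the state, without advancing time (a new reading comes with each control period).
- ctrl.camera(name): name is "scene" or "top" or "wrist"; returns a dict with "pixels" (400x640x3 uint8, red, green, blue), "depth" (400x640 float32, m along the optical axis (not along the pixel's ray), 0 where there is no reading), "intrinsics" (3x3 intrinsics, pixels), "R" (3x3) and "t" (3): a world point X has camera coordinates R X + t; the wrist camera has in their place "tool_from_camera" (4x4, takes a point from camera to tool coordinates, whose origin is the TCP and whose axes are the flange's). Camera axes: x right, y down, z forward; pixel columns grow to the right and rows downward; lengths in m; the calibration is good to about 2 mm. A picture is of the moment at which its call begins: read the wrist's pose just before it.
- ctrl.hand_in(): hands the job in, once; it reports no verdict.
The state is a dict: "time_s": time; "q": joint angles; "dq": joint speeds; "joint_efforts": joint torques, N m; "eef_pos": TCP position; "eef_rot": TCP orientation; "wrist_force": force on the tool from outside, world axes, zero at the start; "torque": the same for the moment, N m; "opening": opening from 0.0 (shut) to 1.0 (fully open).
Only numpy, scipy, OpenCV 4.12 (cv2) and the standard library are available. Lean on these libraries where they do the work, as an engineer would, in place of code of your own. Each camera call takes 0.05 s, during which the arm holds its last target. There are 200 camera calls.

TASK

Take the pull hook from its two battens and use it, not the gripper's fingers, to pull out the widest of the three trays: put the hook's tip down into the tray's finger hole and draw the tray out by about 10 cm. Leave the two narrow trays shut, then lay the hook back across its two battens, tip hanging down, and let go.

Things in the scene. Friction and masses are not known exactly. Their poses are not given: they have to be found in the camera images.
- hook: Pull hook: square dark wooden handle 26 x 26 x 140 mm, then an 8 mm steel rod that runs straight on and bends down at x = 120 mm; about 160 g; loose. Origin: underside of the handle at the grip place (near the centre of mass), midway between the battens; x along the handle to the tip, z up. Handle x = -80 to 60, z = 0 to 26 mm; the tip ends at z = -36 mm. Grip firmly (40 N): it can turn in the fingers.
- hook_tip (a point): Lower end of the hook's down-turned tip (x = 120, y = 0, z = -36 mm in the hook's frame). The tip is a round vertical rod 8 mm thick, free for 41 mm below the level part. Axes as the hook's.
- rest: The hook's rest, fixed: two parallel pale timber battens on a plywood base 145 x 150 x 12 mm. Origin: centre of its underside, at bench height; x across the battens, z up. Each batten is 36 mm wide, 150 mm long (y), its flat top 60 mm above the bench, centre line at x = -50 or +50 mm: a gap of 64 mm, 48 mm deep, for the fingers. The hook starts across them, its x roughly along the rest's x.
- wide_unit: Widest of three plywood tray housings, side by side 145 mm apart in any order on a 20 mm board, fixed: 136 mm wide, 200 deep, 75 high (the two others are 88 mm wide, else alike). Origin: middle of its lower front edge, 20 mm above the bench; z up; the front faces its -x side, towards the robot. Its metal tray slides out along -x.
- wide_hole (a point): Centre of the wide tray's round finger hole, at the top face of its tongue, 65 mm above the bench; moves with the tray. The hole, 34 mm across, goes straight down through a level metal tongue (6 mm thick, 50 long, 60 wide) in front of the tray; 39 mm are free below. The tray's front panel is 25 mm behind the hole's centre and rises 20 mm above the tongue. Axes as the housing's.
- wide_tray (a joint): How far the wide tray is out, in m: 0 is shut, 0.13 its stop. It starts between 0 and 0.012, slides with about 2 N of friction and stays where it is left.
- narrow_a_tray (a joint): How far one of the two narrow trays (88 mm wide housing) is out, in m; starts at 0 to 0.01 and is to be left so.
- narrow_b_tray (a joint): The same for the other narrow tray.

How it is judged:
By the outcome, as a careful person would: the job done as asked, in the order asked, and still so for the second after the job is handed in, with the robot touching nothing.
It also fails if it takes over 64 s, if anything falls off the work surface, if the arm or the gripper's body presses on something with over 40 N, if the wrist force passes 120 N, or if a joint passes its speed limit or range.

## Working session

There is one attempt and no reset: what is moved stays moved. The work goes in short steps, Python scripts to look and compute and a tool call to move; the robot and the scene stay as the last step left them, time stands still between calls to the robot, and variables do not carry over. Pictures are saved under pics/ and viewed, about 8 in all and at most 12, crops included, and the job is handed in when it is done.

Besides the shell and the picture viewer there is one more tool, called after "Call:" as a command line: name --argument value ..., lists and objects as JSON in quotes. drive_tool: Moves the arm, as the interface text tells. Its arguments: {"type":"object","properties":{"commands":{"type":"array","items":{"type":"array","items":{"type":"array","items":{"type":"number"}}}}},"required":["commands"]}

```bash
mkdir -p pics; ls; cat > h.py <<'E'
import numpy as np, cv2
from bench import ctrl
def cloud(n):
    o=ctrl.get_obs(); c=ctrl.camera(n); K=np.array(c["intrinsics"]); d=c["depth"]
    v,u=np.indices(d.shape); P=np.stack([(u-K[0,2])/K[0,0]*d,(v-K[1,2])/K[1,1]*d,d],-1)
    if n=="wrist":
        T=np.array(c["tool_from_camera"]); P=P@T[:3,:3].T+T[:3,3]
        w,x,y,z=o["eef_rot"]
        from scipy.spatial.transform import Rotation as R
        P=P@R.from_quat([x,y,z,w]).as_matrix().T+np.array(o["eef_pos"])
    else: P=(P-np.array(c["t"]))@np.array(c["R"])
    P[d==0]=np.nan
    return c["pixels"],P
def save(n,img): cv2.imwrite("pics/"+n+".png",img[...,::-1])
E
python3 - <<'E'
from h import *
o=ctrl.get_obs(); print(o)
a,P=cloud("top"); b,Q=cloud("scene"); np.savez("v0.npz",a=a,P=P,b=b,Q=Q)
save("both",cv2.resize(np.vstack([a,b]),(480,600)));save("top",a)
E
```

```text
pics
{'time_s': 0.0, 'q': array([-1.39232178e+00,  1.81601193e-01,  1.60801850e+00,  2.19613886e-06,
        1.35378492e+00, -2.06277081e-01]), 'dq': array([-1.28008359e-03,  3.66602571e-04, -1.56969665e-05,  4.05187089e-04,
       -1.12967976e-03, -1.00529292e-03]), 'joint_efforts': array([ 9.45533357e-04, -4.44865572e+01, -3.51335800e+01, -4.82006055e-05,
        9.20016901e-03, -2.28892532e-05]), 'eef_pos': array([ 0.21579745, -0.53269926,  0.40374497]), 'eef_rot': array([-9.05876517e-04,  9.81552413e-01,  1.91191108e-01,  1.36658452e-05]), 'wrist_force': array([0.59497412, 0.16022462, 0.55941543]), 'torque': array([ 0.04147908, -0.04530493,  0.04203772]), 'opening': 0.998431198875007}
```

View pics/top.png

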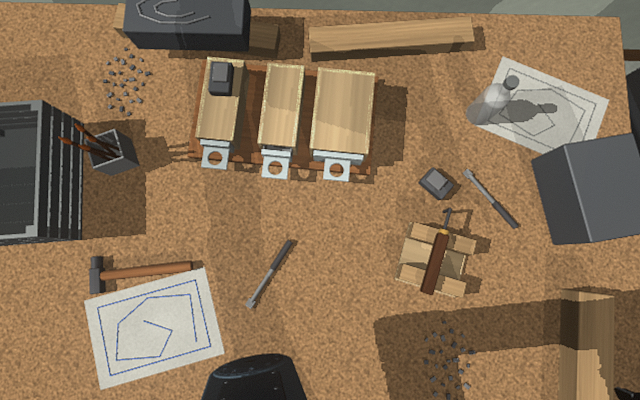

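The top view shows the wide unit on the right, with its hole at about (336,170). The hook lies on the rest at about (436,263), with its tip up at about (448,212).

```bash
python3 - <<'E'
from h import *
z=np.load("v0.npz");a,P=z['a'],z['P']
def pr(u,v): print((u,v),P[v,u].round(4),a[v,u])
for p in [(336,170),(328,178),(345,178),(336,157),(314,150),(375,155),(340,100),(436,260),(447,215),(445,228),(240,150),(420,230),(470,245),(405,275)]: pr(*p)
# tongue of wide tray
X=P.reshape(-1,3); 
u,v=np.meshgrid(np.arange(640),np.arange(400))
def fit(m,name):
    Q=P[m].astype(np.float32); r=cv2.minAreaRect((Q[:,:2]*1000).astype(np.float32)); print(name,m.sum(),Q.mean(0).round(4),r, np.percentile(Q[:,2],[5,50,95]).round(4))
fit((u>310)&(u<385)&(v>60)&(v<160)&(P[...,2]>.088)&(P[...,2]<.105),"housing top")
fit((u>305)&(u<385)&(v>155)&(v<190)&(P[...,2]>.058)&(P[...,2]<.072),"tongue")
box=(u>390)&(u<490)&(v>200)&(v<310)
fit(box&(P[...,2]>.075)&(P[...,2]<.1),"handle")
fit(box&(P[...,2]>.052)&(P[...,2]<.066),"battens")
# crop
A=cv2.resize(a[200:310,385:495],None,fx=5,fy=5,interpolation=cv2.INTER_CUBIC);B=cv2.resize(a[140:195,310:385],None,fx=4,fy=4)
save("crop",A); 
# ring hole circle: low pts inside tongue
m=(u>320)&(u<352)&(v>160)&(v<182)&(P[...,2]<.05); fit(m,"hole")
E
```

```text
(336, 170) [ 0.6677 -0.0876  0.0201] [151 102  67]
(328, 178) [ 0.6378 -0.0676  0.0634] [212 228 226]
(345, 178) [ 0.638  -0.1075  0.067 ] [208 219 215]
(336, 157) [ 0.6846 -0.085   0.0806] [146 154 151]
(314, 150) [ 0.6991 -0.0334  0.0845] [172 180 182]
(375, 155) [ 7.138e-01 -1.871e-01  6.000e-04] [110  86  59]
(340, 100) [ 0.8185 -0.0915  0.0956] [196 168 125]
(436, 260) [ 0.4522 -0.3117  0.0868] [94 63 43]
(447, 215) [ 0.5549 -0.3425  0.0755] [75 73 73]
(445, 228) [ 0.5246 -0.3359  0.0797] [59 61 66]
(240, 150) [0.713  0.1533 0.0208] [80 56 37]
(420, 230) [ 0.5203 -0.2841  0.0593] [200 160 113]
(470, 245) [ 0.4882 -0.3984  0.0616] [165 133  94]
(405, 275) [ 0.4167 -0.2483  0.0588] [200 162 114]
housing top 4749 [ 0.794  -0.0966  0.0953] ((790.4524536132812, -96.13128662109375), (136.14808654785156, 213.46400451660156), 85.56537628173828) [0.0928 0.0953 0.0978]
tongue 450 [ 0.6625 -0.0871  0.0652] ((661.3160400390625, -94.35194396972656), (58.985923767089844, 125.84406280517578), 1.3849281072616577) [0.0609 0.0651 0.0692]
handle 895 [ 0.4569 -0.3123  0.0847] ((476.36370849609375, -319.9239807128906), (27.339981079101562, 203.1370086669922), 72.70449829101562) [0.0768 0.0855 0.0885]
battens 1677 [ 0.4551 -0.3233  0.0603] ((478.0074157714844, -329.306396484375), (150.20167541503906, 189.3318328857422), 74.46690368652344) [0.0574 0.0603 0.063 ]
hole 302 [ 0.6656 -0.0869  0.0111] ((667.0778198242188, -88.41082763671875), (47.81233215332031, 76.33511352539062), 1.097557544708252) [-0.0018  0.0126  0.0227]
```

View pics/crop.png

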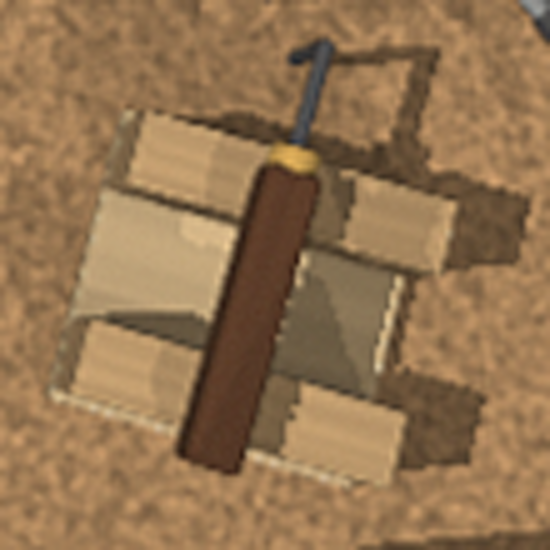

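Call:
drive_tool --commands '[[[0, 0, 0, 0, 0, 0.98, 0], [0, 0, 0, 0, 0, 0.98, 0], [0, 0, 0, 0, 0, 0.98, 0], [0, 0, 0, 0, 0, 0.98, 0], [0, 0, 0, 0, 0, 0.98, 0], [0.5, -0.8, 0, 0, 0, 0, 0], [0.5, -0.8, 0, 0, 0, 0, 0], [0.5, -0.8, 0, 0, 0, 0, 0], [0.5, -0.8, 0, 0, 0, 0, 0], [0.5, -0.8, 0, 0, 0, 0, 0]]]'

```text
time_s: 1.1
eef_pos: [0.3953, -0.3772, 0.4044]
eef_rot: [-0.0, 0.989, -0.149, -0.0]
wrist_force: [0.8, -0.9, 0.8]
opening: 1.001
```

Call:
drive_tool --commands '[[[0.39, -0.8, 0.3, 0, 0, 0, 0], [0.39, -0.8, 0.3, 0, 0, 0, 0], [0, 0, 0.3, 0, 0, 0, 0], [0, 0, 0, 0, 0, 0, 0]]]'

```text
time_s: 1.5
eef_pos: [0.455, -0.3123, 0.3569]
eef_rot: [-0.001, 0.989, -0.148, -0.002]
wrist_force: [-0.7, 0.9, 0.2]
opening: 0.999
```

```bash
cat >> h.py <<'E'
def pose():
    o=ctrl.get_obs(); w,x,y,z=o["eef_rot"]
    from scipy.spatial.transform import Rotation as R
    return np.array(o["eef_pos"]), R.from_quat([x,y,z,w]).as_matrix()
def units(target,yaw):  # shift in tool axes (50mm) and z-turn (8deg) units, for TCP target & tool-x yaw deg
    p,M=pose(); cur=np.degrees(np.arctan2(M[1,0],M[0,0]))
    print("tcp",p.round(4),"yaw",cur.round(2),"tilt",M[:,2].round(4),"shift",(M.T@(np.array(target)-p)/.05).round(3),"turn",round((cur-yaw)/8,3))
def handle(P,lo=.075,hi=.1,near=(.456,-.3135),r=.16):
    m=(P[...,2]>lo)&(P[...,2]<hi)&(np.hypot(P[...,0]-near[0],P[...,1]-near[1])<r)
    Q=P[m]; c=np.median(Q,0); 
    vx,vy,cx,cy=cv2.fitLine(Q[:,:2].astype(np.float32),cv2.DIST_HUBER,0,.01,.01).ravel()
    if vx<0: vx,vy=-vx,-vy
    s=(Q[:,:2]-[cx,cy])@[vx,vy]; e=np.percentile(s,[.3,99.7]); 
    print("handle n",m.sum(),"yaw",np.degrees(np.arctan2(vy,vx)).round(2),"rear",(np.array([cx,cy])+e[0]*np.array([vx,vy])).round(4),"front",(np.array([cx,cy])+e[1]*np.array([vx,vy])).round(4),"ztop",np.median(Q[:,2]).round(4))
    t=Q[:,:2]-[cx,cy]; w=t@[-vy,vx]; print("width pct",np.percentile(w,[2,98]).round(4))
    return m
E
python3 - <<'E'
from h import *
a,P=cloud("wrist"); save("w1",a); np.savez("v1.npz",a=a,P=P)
m=handle(P)
z=np.load("v0.npz"); handle(z['P'])
units([.456,-.3135,.228],-17.3)
E
```

```text
handle n 4677 yaw -17.12 rear [ 0.3801 -0.2928] front [ 0.5693 -0.3511] ztop 0.0846
width pct [-0.0124  0.0124]
handle n 895 yaw -17.42 rear [ 0.3803 -0.2883] front [ 0.572  -0.3484] ztop 0.0855
width pct [-0.0132  0.0115]
tcp [ 0.4547 -0.3135  0.3583] yaw -17.1 tilt [-0.0025  0.0019 -1.    ] shift [ 0.032 -0.004  2.607] turn 0.025
```

View pics/w1.png

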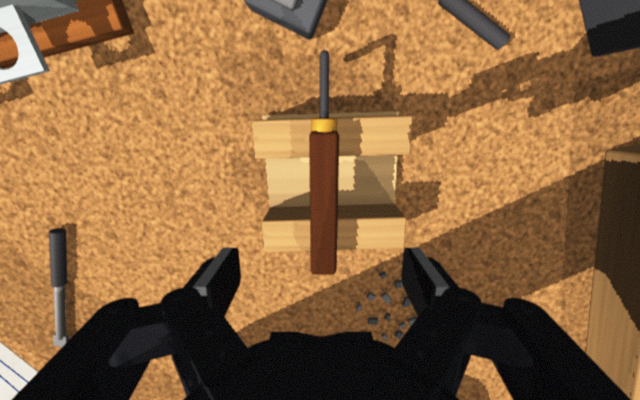

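The wrist view shows the hook centred between the open jaws and parallel to the tool x axis. The gap is clear on both sides, so I'm descending and gripping.

Call:
drive_tool --commands '[[[0.05, 0.01, 0.55, 0, 0, 0, 0], [0, 0, 0.6, 0, 0, 0, 0], [0, 0, 0.6, 0, 0, 0, 0], [0, 0, 0.5, 0, 0, 0, 0], [0, 0, 0.4, 0, 0, 0, 0], [0, 0, 0, 0, 0, 0, 0], [0, 0, 0, 0, 0, 0, 255], [0, 0, 0, 0, 0, 0, 255], [0, 0, 0, 0, 0, 0, 255], [0, 0, 0, 0, 0, 0, 255]]]'

```text
time_s: 2.55
eef_pos: [0.4577, -0.3154, 0.2284]
eef_rot: [0.001, 0.989, -0.149, 0.001]
wrist_force: [0.0, 0.5, -0.7]
opening: 0.328
```

Call:
drive_tool --commands '[[[0, 0, 0, 0, 0, 0, 255], [0, 0, 0, 0, 0, 0, 255], [0, 0, 0, 0, 0, 0, 255], [0, 0, 0, 0, 0, 0, 255]]]'

```text
time_s: 2.95
eef_pos: [0.4578, -0.3154, 0.2285]
eef_rot: [0.001, 0.989, -0.149, 0.001]
wrist_force: [-1.1, 0.4, 5.8]
opening: 0.292
```

Gripped: the opening of 0.29 is about 25 mm, close to the handle's 26. Now I'm lifting, and refining the hole position from the first top view.

Call:
drive_tool --commands '[[[0, 0, -0.1, 0, 0, 0, 255], [0, 0, -0.3, 0, 0, 0, 255], [0, 0, -0.4, 0, 0, 0, 255], [0, 0, -0.4, 0, 0, 0, 255], [0, 0, -0.4, 0, 0, 0, 255], [0, 0, -0.3, 0, 0, 0, 255], [0, 0, -0.1, 0, 0, 0, 255], [0, 0, 0, 0, 0, 0, 255]]]'

```text
time_s: 3.75
eef_pos: [0.4575, -0.3151, 0.3281]
eef_rot: [0.0, 0.989, -0.149, 0.001]
wrist_force: [-0.5, 0.7, -2.0]
opening: 0.295
```

```bash
python3 - <<'E'
from h import *
c=ctrl.camera("top"); K=np.array(c["intrinsics"]);R=np.array(c["R"]);t=np.array(c["t"])
z=np.load("v0.npz");a,P=z['a'],z['P']
def ray(u,v,h):
    d=R.T@np.linalg.inv(K)@[u,v,1]; o=-R.T@t; return o+d*(h-o[2])/d[2]
# hole: darker brownish region enclosed by light tongue pixels
S=8; x0,y0=315,152; im=cv2.resize(a[y0:192,x0:360],None,fx=S,fy=S,interpolation=cv2.INTER_CUBIC)
w=((im[...,2]>130)).astype(np.uint8)
cs,h=cv2.findContours(w,cv2.RETR_CCOMP,cv2.CHAIN_APPROX_NONE)
for k,cc in enumerate(cs):
    if cv2.contourArea(cc)>2000:
        q=np.array([ray((p[0][0]+.5)/S-.5+x0,(p[0][1]+.5)/S-.5+y0,.065)[:2]*1000 for p in cc],np.float32)
        print(h[0][k],"rect",cv2.minAreaRect(q),"circ",cv2.minEnclosingCircle(q),"mean",q.mean(0))
u,v=np.meshgrid(np.arange(640),np.arange(400))
m=(u>310)&(u<385)&(v>60)&(v<160)&(P[...,2]>.09)&(P[...,2]<.1)
r=cv2.minAreaRect((P[m][:,:2]*1000).astype(np.float32)); print(r)
b=ctrl.camera("scene")["pixels"]
g=np.vstack([cv2.resize(b,(480,300)),cv2.resize(cv2.resize(im,None,fx=1,fy=.9),(480,300))]); save("v2",g)
aw,Pw=cloud("wrist"); o=pose()[0]; print(o)
d=pose()[0]; m=handle(Pw,lo=d[2]-.1585,hi=d[2]-.125,near=d[:2]+[.05,-.015],r=.2)
E
```

```text
[ 2 -1  1 -1] rect ((658.5254516601562, -86.63377380371094), (61.90901184082031, 52.61563491821289), 85.41769409179688) circ ((658.3414306640625, -86.94408416748047), 39.35392379760742) mean [658.5561   -86.656876]
[-1 -1 -1  0] rect ((658.2916259765625, -86.23213195800781), (33.32007598876953, 33.14361572265625), 46.73118209838867) circ ((658.1940307617188, -86.49069213867188), 17.212644577026367) mean [658.2259  -86.28567]
[-1  0 -1 -1] rect ((694.7714233398438, -87.94990539550781), (107.98714447021484, 15.061609268188477), 85.73747253417969) circ ((692.5372314453125, -87.78337860107422), 54.17049026489258) mean [694.08844 -88.83377]
((796.3721923828125, -96.59037780761719), (136.1480712890625, 201.58901977539062), 85.56537628173828)
[ 0.45704802 -0.31467455  0.32606287]
handle n 16753 yaw -17.1 rear [ 0.4284 -0.3074] front [ 0.5663 -0.3498] ztop 0.1823
width pct [-0.0246  0.0246]
```

View pics/v2.png

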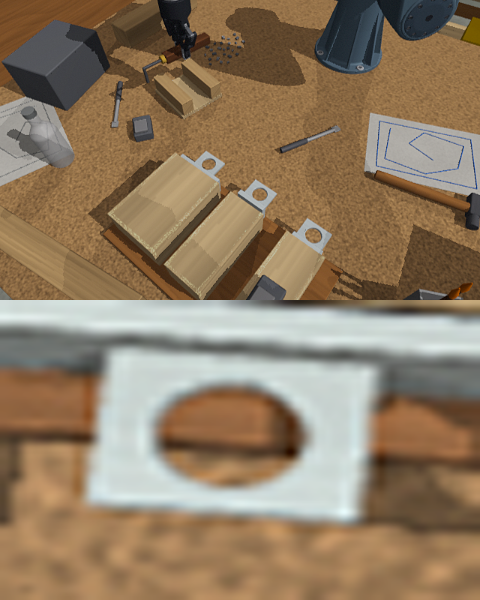

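The hole measures 33 mm across and sits at (0.658, -0.0865), and the housing yaw is -4.5°. The scene view shows the hook lifted clear with its tip down. I'm carrying it to above the hole.

Call:
drive_tool --commands '[[[0, 0, -0.2, 0, 0, -0.5, 255], [0, -0.1, -0.2, 0, 0, -0.6, 255], [0, -0.3, 0, 0, 0, -0.475, 255], [0.2, -0.6, 0, 0, 0, 0, 255], [0.25, -0.8, 0, 0, 0, 0, 255], [0.25, -0.8, 0, 0, 0, 0, 255], [0.25, -0.8, 0, 0, 0, 0, 255], [0.2, -0.8, 0, 0, 0, 0, 255], [0.1, -0.46, 0, 0, 0, 0, 255], [0, -0.2, 0, 0, 0, 0, 255]]]'

```text
time_s: 4.9
eef_pos: [0.5409, -0.0756, 0.346]
eef_rot: [-0.001, 0.999, -0.038, -0.001]
wrist_force: [0.6, -0.7, -1.7]
opening: 0.294
```

Call:
drive_tool --commands '[[[0, 0, 0, 0, 0, 0, 255], [0, 0, 0, 0, 0, 0, 255]]]'

```text
time_s: 5.1
eef_pos: [0.5404, -0.0786, 0.3466]
eef_rot: [0.0, 0.999, -0.04, -0.001]
wrist_force: [-0.1, 0.6, -1.9]
opening: 0.296
```

```bash
python3 - <<'E'
from h import *
units([.5397,-.0772,.2465],-4.5)
c=ctrl.camera("top"); K=np.array(c["intrinsics"]);R=np.array(c["R"]);t=np.array(c["t"])
a=c["pixels"]; s=cv2.resize(a[130:230,290:390],(500,500),interpolation=cv2.INTER_CUBIC)
b=ctrl.camera("wrist")["pixels"]; save("v3",np.hstack([s,cv2.resize(b[:,170:490],(300,375))[:,:,:] if 0 else cv2.copyMakeBorder(cv2.resize(b[:250,170:490],(300,234)),0,266,0,0,cv2.BORDER_CONSTANT)]))
E
```

```text
tcp [ 0.5404 -0.0786  0.3466] yaw -4.56 tilt [-1.1e-03 -2.0e-04 -1.0e+00] shift [-0.014 -0.027  2.003] turn -0.008
```

View pics/v3.png

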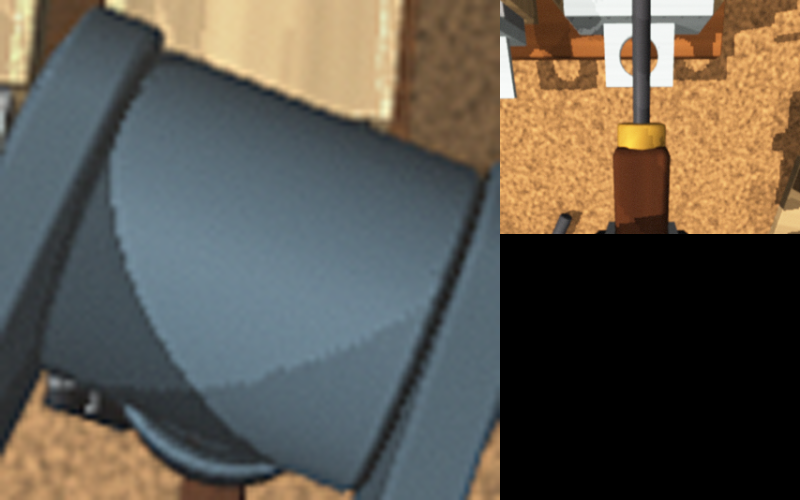

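The wrist view shows the rod in line with the hole laterally. I'm lowering to just above the tongue to check the fore-aft position.

Call:
drive_tool --commands '[[[-0.01, -0.03, 0.2, 0, 0, 0, 255], [0, 0, 0.3, 0, 0, 0, 255], [0, 0, 0.3, 0, 0, 0, 255], [0, 0, 0.3, 0, 0, 0, 255], [0, 0, 0.16, 0, 0, 0, 255], [0, 0, 0, 0, 0, 0, 255], [0, 0, 0, 0, 0, 0, 255]]]'

```text
time_s: 5.9
eef_pos: [0.5405, -0.0764, 0.2841]
eef_rot: [-0.0, 0.999, -0.04, -0.0]
wrist_force: [-0.2, 0.3, -1.4]
opening: 0.294
```

```bash
python3 - <<'E'
from h import *
units([.5397,-.0772,.2465],-4.5)
c=ctrl.camera("scene"); K=np.array(c["intrinsics"]);R=np.array(c["R"]);t=np.array(c["t"])
pj=lambda X:(lambda q:(q[:2]/q[2]).round(1))(K@(R@np.array(X)+t))
u,v=pj([.6583,-.0865,.065]).astype(int); print("hole",pj([.6583,-.0865,.065]))
s=c["pixels"][v-50:v+30,u-50:u+50]; save("v4a",cv2.resize(s,(600,480),interpolation=cv2.INTER_CUBIC)); print("crop origin",u-50,v-50)
p,M=pose(); x=M[:,0]; tip=p+x*.1186-[0,0,.2045]; print("pred tip",tip.round(4),pj(tip)-[u-50,v-50],"hole in crop",pj([.6583,-.0865,.065])-[u-50,v-50])
E
```

```text
tcp [ 0.5405 -0.0764  0.2841] yaw -4.55 tilt [-2.e-04  1.e-04 -1.e+00] shift [-0.014  0.016  0.752] turn -0.006
hole [277.8 217.3]
crop origin 227 167
pred tip [ 0.6589 -0.0859  0.0802] [50.2 45.8] hole in crop [50.8 50.3]
```

View pics/v4a.png

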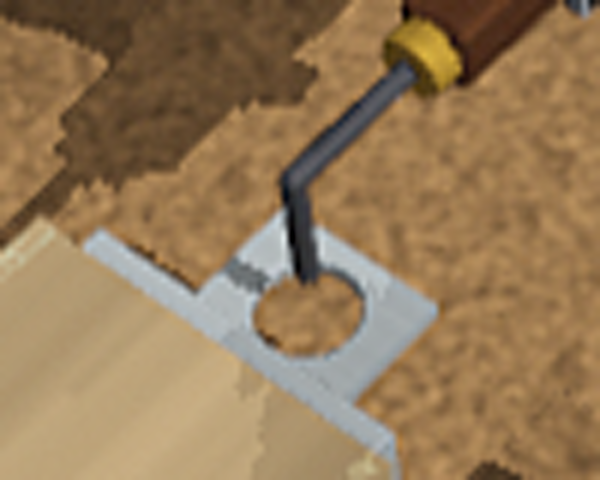

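The tip shows at crop (308,280), as predicted, over a hole centred at (309,312). That fits a tip about 15 mm above the tongue. Going in.

Call:
drive_tool --commands '[[[0, 0.01, 0.15, 0, 0, 0, 255], [0, 0, 0.15, 0, 0, 0, 255], [0, 0, 0.15, 0, 0, 0, 255], [0, 0, 0.15, 0, 0, 0, 255], [0, 0, 0.15, 0, 0, 0, 255], [0, 0, 0, 0, 0, 0, 255], [0, 0, 0, 0, 0, 0, 255]]]'

```text
time_s: 6.65
eef_pos: [0.5402, -0.0769, 0.2464]
eef_rot: [-0.0, 0.999, -0.04, -0.0]
wrist_force: [-0.5, 0.0, -1.4]
opening: 0.294
```

```bash
python3 - <<'E'
from h import *
units([.5397,-.0772,.2465],-4.5)
c=ctrl.camera("scene"); 
s=c["pixels"][167:247,227:327]; save("v5",cv2.resize(s,(500,400),interpolation=cv2.INTER_CUBIC)); np.save("s_in.npy",c["pixels"])
print(ctrl.get_obs()["wrist_force"])
E
```

```text
tcp [ 0.5402 -0.0769  0.2464] yaw -4.55 tilt [-6.e-04  2.e-04 -1.e+00] shift [-0.01   0.007 -0.002] turn -0.007
[ 0.29509057  0.0353579  -1.46296527]
```

View pics/v5.png

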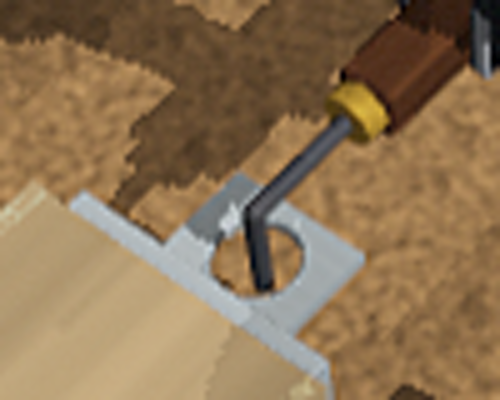

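The tip is inside the hole and the force reading is quiet. Drawing straight back.

Call:
drive_tool --commands '[[[-0.05, 0, 0, 0, 0, 0, 255], [-0.1, 0, 0, 0, 0, 0, 255], [-0.1, 0, 0, 0, 0, 0, 255], [-0.1, 0, 0, 0, 0, 0, 255], [-0.1, 0, 0, 0, 0, 0, 255], [-0.1, 0, 0, 0, 0, 0, 255], [-0.1, 0, 0, 0, 0, 0, 255], [-0.1, 0, 0, 0, 0, 0, 255], [-0.1, 0, 0, 0, 0, 0, 255], [-0.1, 0, 0, 0, 0, 0, 255]]]'

```text
time_s: 7.7
eef_pos: [0.4926, -0.0732, 0.2468]
eef_rot: [0.0, 0.999, -0.04, 0.0]
wrist_force: [2.8, -1.7, -2.1]
opening: 0.297
```

Call:
drive_tool --commands '[[[-0.1, 0, 0, 0, 0, 0, 255], [-0.1, 0, 0, 0, 0, 0, 255], [-0.1, 0, 0, 0, 0, 0, 255], [-0.1, 0, 0, 0, 0, 0, 255], [-0.1, 0, 0, 0, 0, 0, 255], [-0.1, 0, 0, 0, 0, 0, 255], [-0.1, 0, 0, 0, 0, 0, 255], [-0.1, 0, 0, 0, 0, 0, 255], [-0.05, 0, 0, 0, 0, 0, 255], [0, 0, 0, 0, 0, 0, 255]]]'

```text
time_s: 8.7
eef_pos: [0.45, -0.0696, 0.2465]
eef_rot: [-0.0, 0.999, -0.04, -0.001]
wrist_force: [0.2, 0.8, -0.9]
opening: 0.297
```

```bash
cat >> h.py <<'E'
def scenehole(img,u0,v0,u1,v1,c,S=8):
    K=np.array(c["intrinsics"]);R=np.array(c["R"]);t=np.array(c["t"])
    im=cv2.resize(img[v0:v1,u0:u1],None,fx=S,fy=S,interpolation=cv2.INTER_CUBIC); w=(im[...,2]>130).astype(np.uint8)
    cs,h=cv2.findContours(w,cv2.RETR_CCOMP,cv2.CHAIN_APPROX_NONE)
    for k,cc in enumerate(cs):
        if h[0][k][3]>=0 and cv2.contourArea(cc)>1500:
            q=[]
            for p in cc[:,0]:
                d=R.T@np.linalg.inv(K)@[(p[0]+.5)/S-.5+u0,(p[1]+.5)/S-.5+v0,1]; o=-R.T@t; q.append((o+d*(.065-o[2])/d[2])[:2]*1000)
            print("hole",np.round(cv2.minAreaRect(np.array(q,np.float32))[0],1),np.round(cv2.minAreaRect(np.array(q,np.float32))[1],1))
E
python3 - <<'E'
from h import *
p,M=pose(); print(p, ctrl.get_obs()["wrist_force"])
c=ctrl.camera("scene"); im=c["pixels"]; save("v6",im); np.save("s6.npy",im)
b=np.load("v0.npz")['b']
scenehole(b,200,180,440,340,c)
scenehole(im,200,120,440,340,c)
E
```

```text
[ 0.45000677 -0.06955867  0.24652044] [ 0.19660633  0.8301922  -0.88422124]
hole [681.4 204.1] [34.2 34.7]
hole [661.4  60.4] [32.8 34. ]
hole [659.9 -84.7] [32.2 34.7]
hole [681.3 203.9] [33.6 34.2]
hole [661.4  60.5] [32.7 33.7]
```

View pics/v6.png

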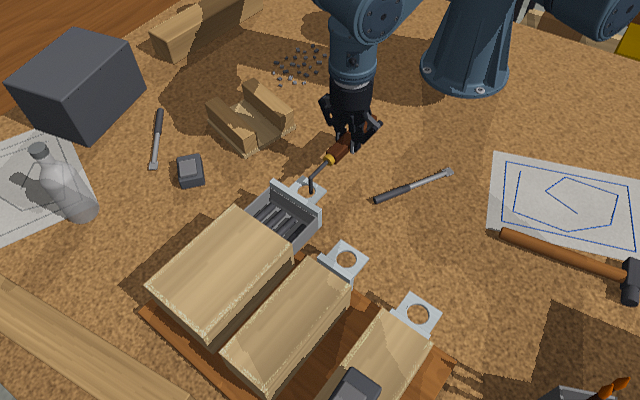

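The wide tray is out about 77 mm so far and both narrow holes are unmoved. Comparing the three holes, the wide tray started at about 0. I'll pull another 23 mm, then back the tip off the rim before lifting.

Call:
drive_tool --commands '[[[-0.1, 0, 0, 0, 0, 0, 255], [-0.1, 0, 0, 0, 0, 0, 255], [-0.1, 0, 0, 0, 0, 0, 255], [-0.1, 0, 0, 0, 0, 0, 255], [-0.06, 0, 0, 0, 0, 0, 255], [0, 0, 0, 0, 0, 0, 255], [0.1, 0, 0, 0, 0, 0, 255], [0.1, 0, 0, 0, 0, 0, 255], [0, 0, 0, 0, 0, 0, 255]]]'

```text
time_s: 9.65
eef_pos: [0.4384, -0.0689, 0.2468]
eef_rot: [0.0, 0.999, -0.04, 0.0]
wrist_force: [-0.7, -0.7, -1.6]
opening: 0.297
```

Call:
drive_tool --commands '[[[0, 0, -0.1, 0, 0, 0, 255], [0, 0, -0.2, 0, 0, 0, 255], [0, 0, -0.3, 0, 0, 0, 255], [0, 0, -0.4, 0, 0, 0, 255], [0, 0, -0.4, 0, 0, 0, 255], [0, 0, -0.3, 0, 0, 0, 255], [0, 0, -0.3, 0, 0, 0, 255], [0, 0, 0, 0, 0, 0, 255]]]'

```text
time_s: 10.45
eef_pos: [0.4383, -0.069, 0.3495]
eef_rot: [0.001, 0.999, -0.04, 0.002]
wrist_force: [0.3, -0.5, -1.7]
opening: 0.294
```

```bash
python3 - <<'E'
from h import *
units([.4578,-.3154,.345],-17.1)
c=ctrl.camera("scene"); im=c["pixels"]
scenehole(im,200,120,440,340,c)
# hook slip check: handle plane tilt in hand from wrist
p,M=pose(); a,P=cloud("wrist"); L=(P-p)@M  # tool frame
# rod+handle ridge: near y=0, z (tool) between .13 and .165
for x in range(20,125,10):
    m=(abs(L[...,0]*1000-x)<4)&(abs(L[...,1])<.02)&(L[...,2]<.2)&(L[...,2]>.1)
    if m.sum()>3: print(x,m.sum(),np.median(L[m],0).round(4))
E
```

```text
tcp [ 0.4383 -0.069   0.3495] yaw -4.54 tilt [ 0.0047 -0.0021 -1.    ] shift [0.779 4.882 0.102] turn 1.57
hole [681.3 204. ] [33.7 34.3]
hole [661.6  60.4] [32.7 34.2]
hole [556.2 -77.4] [33.3 30.8]
20 1706 [ 1.700e-02 -1.000e-04  1.428e-01]
30 1010 [0.03   0.0017 0.1437]
40 1086 [0.0401 0.0017 0.1438]
50 1185 [0.0502 0.0012 0.1438]
60 1034 [0.06   0.0016 0.1467]
70 472 [0.0687 0.0012 0.153 ]
80 375 [0.0802 0.0012 0.1534]
90 416 [0.0902 0.0012 0.1534]
100 454 [0.1    0.0014 0.1534]
110 479 [0.1101 0.0013 0.1534]
```

The tray is out about 100–104 mm with the narrow trays unchanged, and the hook is still level in the grip. Carrying it back to above the rest.

Call:
drive_tool --commands '[[[0, 0, 0, 0, 0, 0.5, 255], [0, 0, 0, 0, 0, 0.6, 255], [0, 0, 0, 0, 0, 0.47, 255], [0.2, 0.5, 0, 0, 0, 0, 255], [0.3, 0.7, 0, 0, 0, 0, 255], [0.3, 0.8, 0, 0, 0, 0, 255], [0.3, 0.8, 0, 0, 0, 0, 255], [0.3, 0.8, 0, 0, 0, 0, 255], [0.3, 0.7, 0, 0, 0, 0, 255], [0.12, 0.3, 0, 0, 0, 0, 255]]]'

```text
time_s: 11.55
eef_pos: [0.4564, -0.3183, 0.3455]
eef_rot: [-0.0, 0.989, -0.15, -0.001]
wrist_force: [0.8, 0.4, -1.3]
opening: 0.297
```

Call:
drive_tool --commands '[[[0, 0, 0.3, 0, 0, 0, 255], [0, 0, 0.4, 0, 0, 0, 255], [0, 0, 0.4, 0, 0, 0, 255], [0, 0, 0.3, 0, 0, 0, 255], [0, 0, 0.2, 0, 0, 0, 255], [0, 0, 0, 0, 0, 0, 255], [0, 0, 0, 0, 0, 0, 255]]]'

```text
time_s: 12.25
eef_pos: [0.4571, -0.3151, 0.2669]
eef_rot: [0.0, 0.989, -0.149, 0.0]
wrist_force: [0.5, -0.6, -1.1]
opening: 0.296
```

```bash
python3 - <<'E'
from h import *
units([.4578,-.3154,.229],-17.1)
c=ctrl.camera("scene"); save("v7",cv2.resize(c["pixels"][60:180,180:360],(600,400),interpolation=cv2.INTER_CUBIC)); print(ctrl.get_obs()["wrist_force"])
E
```

```text
tcp [ 0.4571 -0.3151  0.2669] yaw -17.09 tilt [ 2.e-04 -1.e-04 -1.e+00] shift [0.014 0.002 0.758] turn 0.002
[0.40810551 0.22790014 0.00711267]
```

View pics/v7.png

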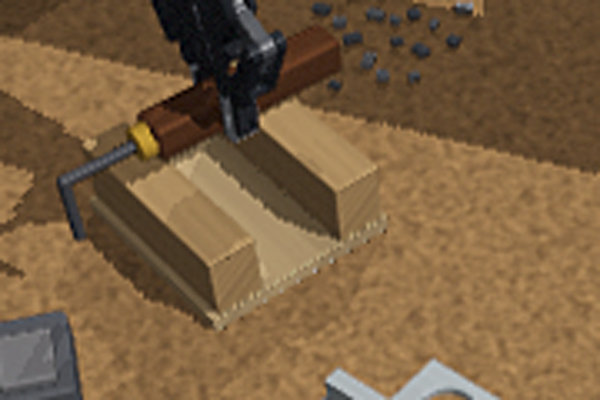

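The hook hangs level above both battens, with its tip outside the front one. Lowering it the last 38 mm slowly.

Call:
drive_tool --commands '[[[0.01, 0, 0.15, 0, 0, 0, 255], [0, 0, 0.2, 0, 0, 0, 255], [0, 0, 0.2, 0, 0, 0, 255], [0, 0, 0.1, 0, 0, 0, 255], [0, 0, 0.06, 0, 0, 0, 255], [0, 0, 0.03, 0, 0, 0, 255], [0, 0, 0, 0, 0, 0, 255], [0, 0, 0, 0, 0, 0, 255]]]'

```text
time_s: 13.1
eef_pos: [0.4575, -0.3156, 0.23]
eef_rot: [0.0, 0.989, -0.149, 0.0]
wrist_force: [-0.5, 0.6, -1.6]
opening: 0.297
```

Call:
drive_tool --commands '[[[0, 0, 0.02, 0, 0, 0, 255], [0, 0, 0.01, 0, 0, 0, 255], [0, 0, 0, 0, 0, 0, 255], [0, 0, 0, 0, 0, 0, 255]]]'

```text
time_s: 13.5
eef_pos: [0.4575, -0.3156, 0.2285]
eef_rot: [0.0, 0.989, -0.149, 0.0]
wrist_force: [0.4, 0.6, 1.1]
opening: 0.293
```

The wrist force has turned upward, so the hook is on the battens. Releasing gently, then retreating.

Call:
drive_tool --commands '[[[0, 0, 0, 0, 0, 0, 165], [0, 0, 0, 0, 0, 0, 150], [0, 0, 0, 0, 0, 0, 120], [0, 0, 0, 0, 0, 0, 80], [0, 0, 0, 0, 0, 0, 40], [0, 0, 0, 0, 0, 0, 0], [0, 0, 0, 0, 0, 0, 0], [0, 0, 0, 0, 0, 0, 0], [0, 0, 0, 0, 0, 0, 0]]]'

```text
time_s: 14.4
eef_pos: [0.4574, -0.3155, 0.2282]
eef_rot: [-0.0, 0.989, -0.149, 0.0]
wrist_force: [0.3, 0.4, 0.2]
opening: 1.0
```

Call:
drive_tool --commands '[[[0, 0, -0.1, 0, 0, 0, 0], [0, 0, -0.3, 0, 0, 0, 0], [0, 0, -0.5, 0, 0, 0, 0], [0, 0, -0.6, 0, 0, 0, 0], [0, 0, -0.6, 0, 0, 0, 0], [0, 0, -0.5, 0, 0, 0, 0], [0, 0, -0.3, 0, 0, 0, 0], [0, 0, 0, 0, 0, 0, 0], [0, 0, 0, 0, 0, 0, 0]]]'

```text
time_s: 15.3
eef_pos: [0.4572, -0.3153, 0.3729]
eef_rot: [-0.0, 0.989, -0.149, -0.0]
wrist_force: [0.3, 0.6, -0.8]
opening: 0.997
```

```bash
python3 - <<'E'
from h import *
a,P=cloud("wrist"); handle(P); o=ctrl.get_obs(); print(o["time_s"],o["eef_pos"],o["wrist_force"])
c=ctrl.camera("scene"); im=c["pixels"]; scenehole(im,200,120,440,340,c)
save("v8",np.vstack([cv2.resize(im,(480,300)),cv2.resize(a,(480,300))]))
E
```

```text
handle n 4146 yaw -17.02 rear [ 0.3794 -0.2933] front [ 0.569  -0.3513] ztop 0.0846
width pct [-0.0123  0.0123]
15.35 [ 0.45702513 -0.31513594  0.37197273] [ 0.13158999 -0.50948596  0.03371502]
hole [681.3 203.9] [33.8 34.3]
hole [661.4  60.5] [32.7 33.8]
hole [556.2 -77.3] [33.3 31. ]
```

View pics/v8.png

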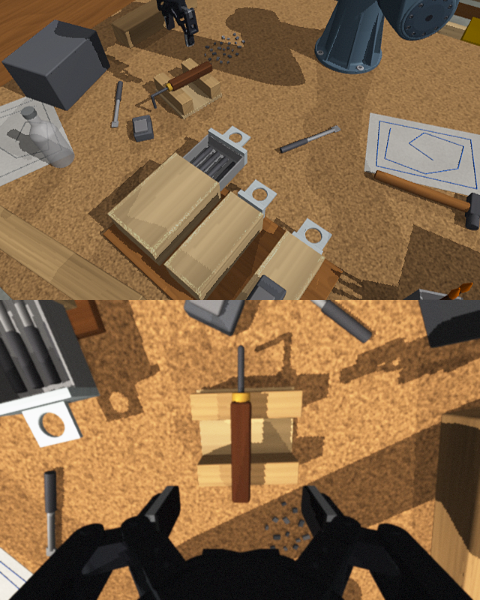

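The hook lies across both battens, tip down and within a millimetre of where it started. The wide tray is out, the narrow trays are as they were, and the gripper is clear.

```bash
python3 -c "
from bench import ctrl
print(ctrl.hand_in())"
```

```text
the job is handed in; nothing more can be done
None
```

I took the hook from its battens, put its tip down into the wide tray's finger hole and drew the tray out. I then laid the hook back across both battens, tip hanging down, let go, backed the gripper off and handed the job in. It took about 15 s of robot time.

**Wide tray:** the scene camera puts it about 104 mm further out than at the start, while the arm's travel less the play in the hole gives about 99 mm. The two disagree by about 5 mm; I took it as about 10 cm and left it.

**Narrow trays:** both finger holes measured within 0.2 mm of where they started.

**Hook:** it is back within about 1 mm and 0.1° of its first pose, and its measured height matches the reading before I picked it up.

**Gripper and forces:** the gripper is open and well clear of everything. The wrist force read at the end of each move was never more than about 6 N.

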